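# Comb the dough guide sticks into rows

## Task

Two pale dough guide sticks lie askew on the dark pastry board. Pick up the wooden rake and comb both sticks with it towards the robot, until they lie flat in two parallel rows, one behind the other, snug against the board's raised lip; do not touch the sticks with the fingers. Then stand the rake upright on the bare worktop beside the board.

Things in the scene. Friction and masses are not known exactly. Their poses are not given: they have to be found in the camera images.
- rake: loose wooden rake, 0.2 kg, standing on its tines left or right of the board (not the stamp with a round knob). Origin: centre under the tine tips; y along the tine row, x across, z up; front and back alike. Six tines 14 wide, 34 high, 28 deep in x, over 150 in y; above them a bar 150 (y) x 32 (x) up to z = 52; upright handle 30 x 30, sides facing x and y, z = 63 to 133, grip either way
- board: dark wooden pastry board 260 (x) by 220 (y), 15 thick, fixed. Origin: centre of its underside; x points away from the robot, y left, z up. Top at z = 15. A lip along the whole near (-x) edge rises 12 above the top; its inner face is at x = -115. Other edges are open. The sticks start between x = -90 and +90, near y = 0; bare board beyond x = 90
- stick_a: flat pale wooden dough guide stick, 150 long, 20 wide, 10 thick, about 30 g, loose, lying flat on the board. Origin: centre of its underside; y along its length, x across, z up. The two sticks are alike; either may be nearer the lip
- stick_b: flat pale wooden dough guide stick, 150 long, 20 wide, 10 thick, about 30 g, loose, lying flat on the board. Origin: centre of its underside; y along its length, x across, z up. The two sticks are alike; either may be nearer the lip
Mind the look-alikes: they are no part of the job. Leave any green look-alike of the stick_a alone.

How it is judged (in metres and radians):
On the way, in this order (a step that is already met when the one before it is completed fails the run):
1. the rake is lifted off the worktop (height (world z) of rake above 0.03 m), for 0.2 s.
2. with the rake still at the board, both sticks lie in parallel rows against the lip (x of stick_a in the frame of board between -0.116 and -0.07 m and y of stick_a in the frame of board between -0.05 and 0.05 m and z of each of stick_a, stick_b in the frame of board below 0.02 m and angle between the y axis of each of stick_a, stick_b and the y axis of board, either way round below 0.175 rad and x of stick_b in the frame of board between -0.116 and -0.07 m and y of stick_b in the frame of board between -0.05 and 0.05 m and x of rake in the frame of board between -0.14 and 0.14 m and y of rake in the frame of board between -0.14 and 0.14 m), for 0.1 s.
At the end, for the whole second after the job is handed in: Both sticks at rest flat on the board, parallel to the lip within 10 degrees, centre lines within 45 mm of the lip's inner face (snug: 10 and 30 mm), middles within 50 mm of the board's middle line; the rake stands at rest on the worktop, upright within 10 degrees (x of stick_a in the frame of board between -0.116 and -0.07 m and y of stick_a in the frame of board between -0.05 and 0.05 m and z of each of stick_a, stick_b in the frame of board below 0.02 m and angle between the y axis of each of stick_a, stick_b and the y axis of board, either way round below 0.175 rad and x of stick_b in the frame of board between -0.116 and -0.07 m and y of stick_b in the frame of board between -0.05 and 0.05 m and linear speed of each of stick_a, stick_b, rake below 0.02 m/s and height (world z) of rake below 0.008 m and angle between rake's own z axis and vertical below 0.175 rad); the robot touches nothing.
It fails at once if the fingers touch a stick (contact force between the fingers and stick_a above 1 N or contact force between the fingers and stick_b above 1 N).
It also fails if it takes over 58 s, if anything falls off the work surface, if the arm or the gripper's body presses on something with over 40 N, if the wrist force passes 120 N, or if a joint passes its speed limit or range.

## Robot

A 6-joint arm with a two-finger parallel gripper is mounted at the origin on a cart in front of the work surface, level with it; the furniture and walls round the work are solid. World frame = base frame: x ahead of the robot, y to its left, z up, the work surface at z = 0. Lengths are in mm, angles in rad, forces in N, time in s.
With the tool pointing down it reaches from about 275 to 1000 mm from the base axis. Payload 8.4 kg.
Tool frame: the origin (TCP) lies on the centre line of the jaws, within the pads' length; the fingertips stand 25 mm ahead of it and the grasp point (between the pads) lies 6 mm ahead of it; z points along the fingers, y is the line along which they close (so a half turn about z gives the same grasp; the last joint's range is limited). The gripper opens to 85 mm and grips with 20 to 120 N. Pads are 22 mm wide; open, the fingers measure 114 mm over their backs; the gripper's body (76 mm by 85 mm) begins 54 mm behind the grasp point. The pads swing forward as they close: fully open they stand 13 mm farther back than shut.
Start: joints at [-1.143, 0.353, 1.633, -0, 1.155, -0.002], TCP at [260.43, -568.159, 256.281] pointing down, gripper open.
Joint ranges: [-2.63, 2.63], [-0.92, 2.1], [0.06, 2.66], [-1.3, 4.44], [0, 2.69], [-3.02, 3.02]. Speed limits (rad/s): [2.22, 2.22, 2.79, 3.14, 3.14, 3.14].

## Interface

Orientations are given as [roll, pitch, yaw] about the fixed x, y, z axes, in that order (R = Rz(yaw) Ry(pitch) Rx(roll)).
In Python, from rig import r gives the robot as it stands.
- The arm moves only by the shell command python3 -m jog 'ROWS' [FORCE]. ROWS is JSON, a list of rows, each a list of 3 entries, a list of its own where there are three numbers: the turn, a rotation vector about the tool's x, y, z in rad, then the shift along the tool's x, y, z in m, then the opening, from -1 (shut) to 1 (fully open). In form: [[[rx, ry, rz], [x, y, z], gripper], ...]. A call has 1 to 12 rows; each row shifts and turns the commanded pose from where the row before left it, along the tool's axes as they then stand; what a row does not reach is not made up. A row lasts 1/10 s, in which the tool goes at most 50 mm and 8.59 degrees, less where a joint would pass 70% of its speed; a pose out of reach is approached as far as the arm can. A call with a gripper value outside its range is refused whole. The fingers move at their own pace and stop on an object; FORCE is the grip in N (left out, the last holds). Time passes only in rows, so rows that do not move let the fingers close. It gives the time, the measured TCP pose, the force, the opening and the grip force at its end, in the units of the state.
- r.sense(): the state, without advancing time (a new reading comes with each control period).
- r.grab_frame(name): name is "side" or "top"; returns the picture (400x640x3 uint8, red, green, blue); there is no depth.
- r.camera_params(name): a dict with "fx", "fy", "cx", "cy" (pixels), "rvec" (rotation vector, rad) and "tvec" (3), from world to camera coordinates, as OpenCV has them. Camera axes: x right, y down, z forward; pixel columns grow to the right and rows downward; lengths in mm; the calibration is good to about 2 mm. A picture is of the moment at which its call begins. camera_params takes no time and is no camera call.
- r.sign_off(): hands the job in; it is judged then, once.
The state is a dict: "clock": time; "qpos": joint angles; "qvel": joint speeds; "joint_efforts": joint torques, N m; "eef_pos": TCP position; "tcp_rot": TCP orientation; "contact_force": force on the tool from outside, world axes, zero at the start; "wrist_torque": the same for the moment, N m; "opening": opening from 0.0 (shut) to 1.0 (fully open); "grasp_force": force on a finger pad.
Only numpy, scipy, OpenCV 4.12 (cv2) and the standard library are available. Lean on these libraries where they do the work, as an engineer would, in place of code of your own. Each camera call takes 0.05 s, during which the arm holds its last target. There are 200 camera calls.

## Working session

There is one attempt and no reset: what is moved stays moved. The work goes in short steps, Python scripts to look and compute and a shell command to move; the robot and the scene stay as the last step left them, time stands still between calls to the robot, and variables do not carry over. Pictures are saved under pics/ and viewed, at most 10 in all, crops included, and the job is handed in when it is done.

```bash
mkdir -p pics
cat > h.py <<'E'
import numpy as np, cv2
from rig import r
def cam(n):
    p=r.camera_params(n); K=np.array([[p['fx'],0,p['cx']],[0,p['fy'],p['cy']],[0,0,1.]])
    return K,cv2.Rodrigues(np.array(p['rvec'],float))[0],np.array(p['tvec'],float)
def ray(n,uv,z):
    K,R,t=cam(n); c=-R.T@t; d=(R.T@np.linalg.inv(K)@np.c_[np.atleast_2d(uv),np.ones(len(np.atleast_2d(uv)))].T).T
    return c+d*((z-c[2])/d[:,2])[:,None]
def proj(n,P):
    K,R,t=cam(n); q=(K@(R@np.atleast_2d(P).T+t[:,None])).T; return q[:,:2]/q[:,2:]
def shot(n,f):
    im=r.grab_frame(n); cv2.imwrite('pics/'+f,cv2.cvtColor(im,cv2.COLOR_RGB2BGR)); return im
E
python3 - <<'E'
from h import *
shot('top','t0.png');shot('side','s0.png')
for n in('top','side'):
    K,R,t=cam(n);print(n,(-R.T@t).round(),K[0,0]); print(R.round(2))
print(r.sense())
E
```

```text
top [ 345.    3. 1200.] 383.32522772553637
[[-0.01 -1.   -0.  ]
 [-0.98  0.01 -0.21]
 [ 0.21 -0.   -0.98]]
side [ 605. 1157.  610.] 431.81406355184356
[[-1.   -0.02  0.02]
 [-0.02  0.45 -0.89]
 [ 0.01 -0.89 -0.45]]
{'clock': 0.1, 'qpos': array([-1.14340075e+00,  3.53600199e-01,  1.63404122e+00,  2.92920750e-05,
        1.15524188e+00, -2.43108089e-03]), 'qvel': array([ 0.00159345, -0.00180467, -0.001695  ,  0.00044292, -0.00116735,
        0.00070964]), 'joint_efforts': array([ 2.83155696e-04, -6.06356120e+01, -3.42821181e+01,  5.10936650e-05,
        3.97317795e-03,  5.96646231e-06]), 'eef_pos': array([ 260.27013177, -567.78945407,  255.6313785 ]), 'tcp_rot': array([-3.14030208e+00, -2.99213967e-05,  4.29814792e-01]), 'contact_force': array([-0.25753795,  0.46984147,  0.02237585]), 'wrist_torque': array([ 0.02758655,  0.03397374, -0.00557752]), 'grasp_force': 0.0, 'opening': 1.0036788584712526}
```

View pics/t0.png

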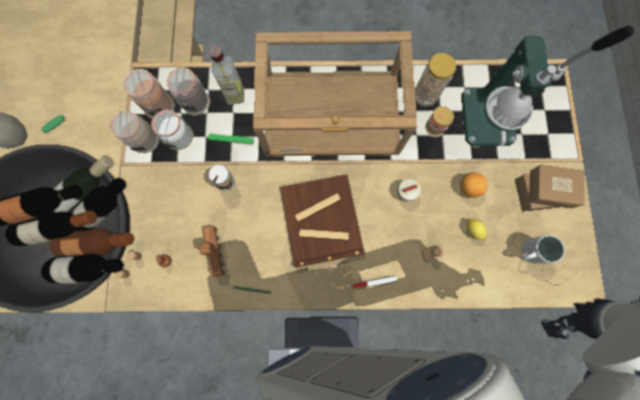

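View pics/s0.png

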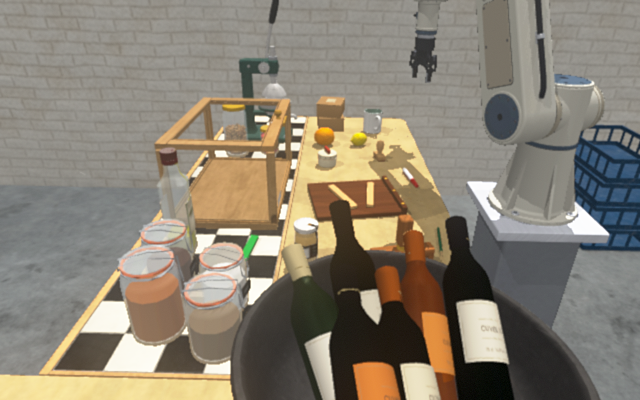

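The top view shows the board around (322,220), the sticks at (318,207) and (324,235), and the rake at about (212,250). The stamp is at (432,252). I'll zoom in next.

Run:
```python
from h import *
im=cv2.imread('pics/t0.png')
cv2.imwrite('pics/t0c.png',cv2.resize(im[165:300,185:375],None,fx=4,fy=4,interpolation=cv2.INTER_CUBIC))
hsv=cv2.cvtColor(im,cv2.COLOR_BGR2HSV)
for n,p in dict(board=(345,220),stick=(318,207),stick2=(324,235),rake=(215,262),rake2=(209,233),table=(250,200)).items(): print(n,hsv[p[1],p[0]])
```

```text
board [ 10 128 100]
stick [ 20  95 229]
stick2 [ 21  92 230]
rake [ 13 126  89]
rake2 [ 12 135 166]
table [ 20  84 201]
```

View pics/t0c.png

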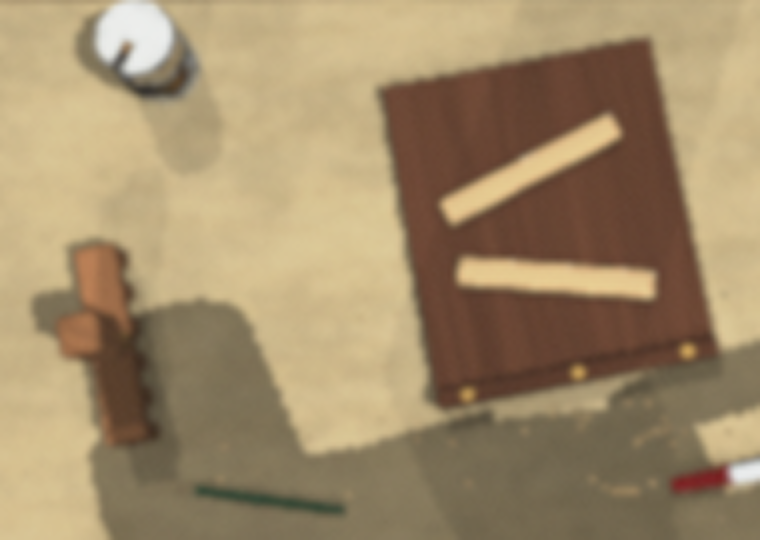

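The crop shows the board at a slight yaw with the lip at the bottom. The sticks run (450,210)-(612,125) and (460,270)-(655,285). The rake's bar runs (97,245)-(131,438), with the handle top at (80,335).

```bash
cat > meas.py <<'E'
from h import *
def rects(im,lo,hi,box,amin=80):
    x0,y0,x1,y1=box; s=4
    c=cv2.resize(im[y0:y1,x0:x1],None,fx=s,fy=s,interpolation=cv2.INTER_CUBIC)
    m=cv2.inRange(cv2.cvtColor(c,cv2.COLOR_RGB2HSV),np.array(lo),np.array(hi))
    cs=cv2.findContours(m,cv2.RETR_EXTERNAL,cv2.CHAIN_APPROX_NONE)[0]
    return [(k.reshape(-1,2)+.5)/s-.5+[x0,y0] for k in cs if cv2.contourArea(k)>amin*s*s]
def rect_w(c,z,n='top'):
    P=ray(n,c,z)[:,:2].astype(np.float32); (cx,cy),(w,h),a=cv2.minAreaRect(P)
    b=cv2.boxPoints(((cx,cy),(w,h),a)); e=[b[1]-b[0],b[2]-b[1]]; e=max(e,key=np.linalg.norm)
    ang=np.arctan2(-e[0],e[1]) ; ang=(ang+np.pi/2)%np.pi-np.pi/2  # yaw of y axis along e
    return np.r_[cx,cy,max(w,h),min(w,h),ang]
def sticks(im):
    return [rect_w(c,22) for c in rects(im,(12,50,150),(30,180,255),(287,184,352,255),60)]
E
python3 - <<'E'
from meas import *
np.set_printoptions(suppress=True,precision=3)
im=cv2.cvtColor(cv2.imread('pics/t0.png'),cv2.COLOR_BGR2RGB)
print('sticks',sticks(im))
for c in rects(im,(0,60,30),(15,255,140),(270,168,375,275),1500):
    print('board',rect_w(c,17)); h=cv2.convexHull(c.astype(np.float32)); 
    q=cv2.approxPolyDP(h,4,True).reshape(-1,2); print(q,ray('top',q,15))
for c in rects(im,(5,90,40),(17,255,255),(195,220,230,280),60): print('rake',rect_w(c,52), len(c))
# manual crop points
g=lambda x,y:((np.array([x,y])+.5)/4-.5+[185,165])
for n,p,z in [('board FL',(380,90),15),('FR',(650,40),15),('NR',(717,355),15),('NL',(437,407),15),('lipR in',(710,333),27),('lipL in',(432,382),27),('hand',(80,335),133),('bar',(75,246),52),('bar',(120,243),52),('bar',(106,440),52),('bar',(148,438),52)]: print(n,ray('top',g(*p),z)[0][:2])
E
```

```text
sticks [array([484.074,  -8.015, 153.806,  24.13 ,  -0.081], dtype=float32), array([569.379,  10.351, 153.371,  23.915,   0.478], dtype=float32)]
board [529.544  -1.656 258.515 218.754  -1.388]
[[346.375 174.625]
 [364.125 253.125]
 [295.125 266.375]
 [280.625 186.875]] [[ 674.415  -83.304   15.   ]
 [ 424.535 -131.721   15.   ]
 [ 386.54    79.602   15.   ]
 [ 636.014  126.93    15.   ]]
rake [431.806 331.062 155.258  64.254  -1.318] 534
board FL [635.226 130.102]
FR [674.392 -85.708]
NR [ 423.783 -130.929]
NL [386.576  83.407]
lipR in [ 439.621 -124.813]
lipL in [404.786  86.469]
hand [433.799 322.741]
bar [507.305 354.497]
bar [509.263 320.671]
bar [363.714 323.698]
bar [364.866 292.932]
```

```bash
python3 -m jog '[[[0,0,0.115],[0,0,0],1],[[0,0,0.115],[0,0,0],1],[[0,0,0],[0.0116,-0.028,0],1],[[0,0,0],[0.0116,-0.028,0],1],[[0,0,0],[0.0116,-0.028,0],1],[[0,0,0],[0.0116,-0.028,0],1],[[0,0,0],[0.0116,-0.028,0],1],[[0,0,0],[0.0116,-0.028,0],1],[[0,0,0],[0.0116,-0.028,0],1],[[0,0,0],[0.0116,-0.028,0],1],[[0,0,0],[0.0116,-0.028,0],1],[[0,0,0],[0.0116,-0.028,0],1]]' 60
python3 -m jog '[[[0,0,0],[0.0116,-0.028,0],1],[[0,0,0],[0.0116,-0.028,0],1],[[0,0,0],[0.0116,-0.028,0],1],[[0,0,0],[0.0116,-0.028,0],1],[[0,0,0],[0.0116,-0.028,0],1],[[0,0,0],[0.0116,-0.028,0],1],[[0,0,0],[0.0116,-0.028,0],1],[[0,0,0],[0.0116,-0.028,0],1],[[0,0,0],[0.0116,-0.028,0],1],[[0,0,0],[0.0116,-0.028,0],1],[[0,0,0],[0.0116,-0.028,0],1],[[0,0,0],[0,0,0],1]]'
```

```text
clock: 1.3
eef_pos: [318.4, -269.4, 256.1]
tcp_rot: [-3.141, 0.0, 0.2]
contact_force: [1.4, 0.6, 0.4]
opening: 0.999
grasp_force: 0.0
clock: 2.5
eef_pos: [382.9, 59.0, 256.3]
tcp_rot: [-3.141, -0.0, 0.203]
contact_force: [0.2, -0.3, -0.6]
opening: 0.998
grasp_force: 0.0
```

```bash
python3 -m jog '[[[0,0,0],[0.0104,-0.0248,0],1],[[0,0,0],[0.0104,-0.0248,0],1],[[0,0,0],[0.0104,-0.0248,0],1],[[0,0,0],[0.0104,-0.0248,0],1],[[0,0,0],[0.0104,-0.0248,0],1],[[0,0,0],[0.0104,-0.0248,0],1],[[0,0,0],[0.0104,-0.0248,0],1],[[0,0,0],[0.0104,-0.0248,0],1],[[0,0,0],[0.0104,-0.0248,0],1],[[0,0,0],[0.0104,-0.0248,0],1],[[0,0,0],[0,0,0],1]]'
python3 - <<'E'
from h import *
im=shot('side','s1.png');c=im[150:290,330:470]
# predicted pixels: handle centre at z 63,133 ; jaw line
print(proj('side',[[435,323,63],[435,323,133],[435,323,52]]).round(1))
cv2.imwrite('pics/s1c.png',cv2.cvtColor(cv2.resize(c,None,fx=4,fy=4,interpolation=cv2.INTER_CUBIC),cv2.COLOR_RGB2BGR))
E
```

```text
clock: 3.6
eef_pos: [435.9, 322.0, 256.0]
tcp_rot: [-3.141, -0.0, 0.201]
contact_force: [-0.3, -0.4, -0.5]
opening: 1.001
grasp_force: 0.0
[[403.4 243. ]
 [406.4 216.5]
 [402.9 247. ]]
```

View pics/s1c.png

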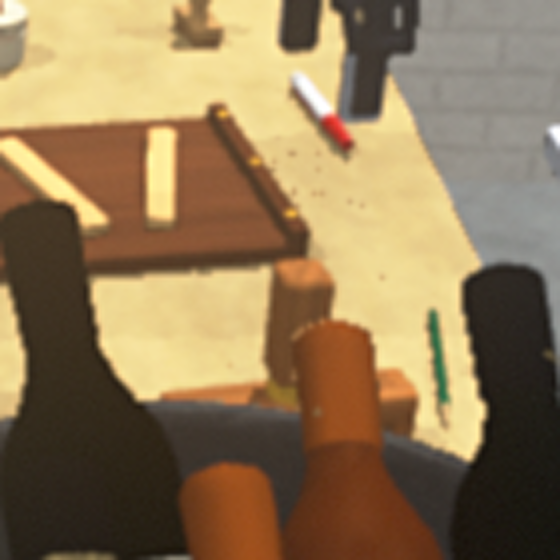

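The handle top shows at pixel (406,218), within about 1.5 px of the prediction. I'll descend and grip.

```bash
python3 -m jog '[[[0,0,0],[0,0,0.026],1],[[0,0,0],[0,0,0.026],1],[[0,0,0],[0,0,0.026],1],[[0,0,0],[0,0,0.026],1],[[0,0,0],[0,0,0.026],1],[[0,0,0],[0,0,0.026],1],[[0,0,0],[0,0,0],0],[[0,0,0],[0,0,0],-1],[[0,0,0],[0,0,0],-1],[[0,0,0],[0,0,0],-1],[[0,0,0],[0,0,0],-1],[[0,0,0],[0,0,0],-1]]' 60
python3 -m jog '[[[0,0,0],[0,0,0],-1],[[0,0,0],[0,0,0],-1],[[0,0,0],[0,0,0],-1],[[0,0,0],[0,0,-0.02],-1],[[0,0,0],[0,0,-0.02],-1],[[0,0,0],[0,0,-0.02],-1],[[0,0,0],[0,0,-0.02],-1],[[0,0,0],[0,0,-0.02],-1],[[0,0,0],[0,0,0],-1],[[0,0,0],[0,0,0],-1]]'
```

```text
clock: 4.85
eef_pos: [435.8, 320.5, 101.5]
tcp_rot: [-3.141, -0.002, 0.2]
contact_force: [-0.9, -1.5, 7.6]
opening: 0.344
grasp_force: 52.3
clock: 5.85
eef_pos: [435.1, 320.2, 200.2]
tcp_rot: [-3.141, -0.001, 0.2]
contact_force: [-0.6, 0.9, -2.4]
opening: 0.345
grasp_force: 52.2
```

```bash
python3 -m jog '[[[0,0,-0.13],[0,0,0],-1],[[0,0,-0.13],[0,0,0],-1],[[0,0,-0.13],[0,0,0],-1],[[0,0,-0.13],[0,0,0],-1],[[0,0,-0.13],[0,0,0],-1],[[0,0,-0.13],[0,0,0],-1],[[0,0,-0.13],[0,0,0],-1],[[0,0,-0.13],[0,0,0],-1],[[0,0,-0.13],[0,0,0],-1],[[0,0,-0.13],[0,0,0],-1],[[0,0,-0.13],[0,0,0],-1],[[0,0,-0.124],[0,0,0],-1]]'
```

```text
clock: 7.05
eef_pos: [434.4, 319.7, 198.6]
tcp_rot: [-3.139, 0.001, 1.759]
contact_force: [0.3, 0.6, -1.8]
opening: 0.347
grasp_force: 52.1
```

```bash
python3 -m jog '[[[0,0,0],[-0.0275,0.0117,0],-1],[[0,0,0],[-0.0275,0.0117,0],-1],[[0,0,0],[-0.0275,0.0117,0],-1],[[0,0,0],[-0.0275,0.0117,0],-1],[[0,0,0],[-0.0275,0.0117,0],-1],[[0,0,0],[-0.0275,0.0117,0],-1],[[0,0,0],[-0.0275,0.0117,0],-1],[[0,0,0],[-0.0275,0.0117,0],-1],[[0,0,0],[-0.0275,0.0117,0],-1],[[0,0,0],[-0.0275,0.0117,0],-1],[[0,0,0],[-0.0275,0.0117,0],-1],[[0,0,0],[-0.0275,0.0117,0],-1]]'
python3 -m jog '[[[0,0,0],[0,0,0],-1],[[0,0,0],[0,0,0],-1],[[0,0,0],[0,0,0],-1]]'
python3 - <<'E'
from h import *
im=shot('side','s2.png');shot('top','t2.png')
c=im[120:230,290:420]
cv2.imwrite('pics/s2c.png',cv2.cvtColor(cv2.resize(c,None,fx=5,fy=5,interpolation=cv2.INTER_CUBIC),cv2.COLOR_RGB2BGR))
E
```

```text
clock: 8.25
eef_pos: [633.0, 20.1, 198.3]
tcp_rot: [-3.139, -0.0, 1.754]
contact_force: [0.8, -0.7, -1.3]
opening: 0.347
grasp_force: 52.3
clock: 8.55
eef_pos: [632.3, 21.8, 199.2]
tcp_rot: [-3.14, -0.001, 1.754]
contact_force: [-0.8, 0.5, -1.1]
opening: 0.343
grasp_force: 52.4
```

View pics/s2c.png

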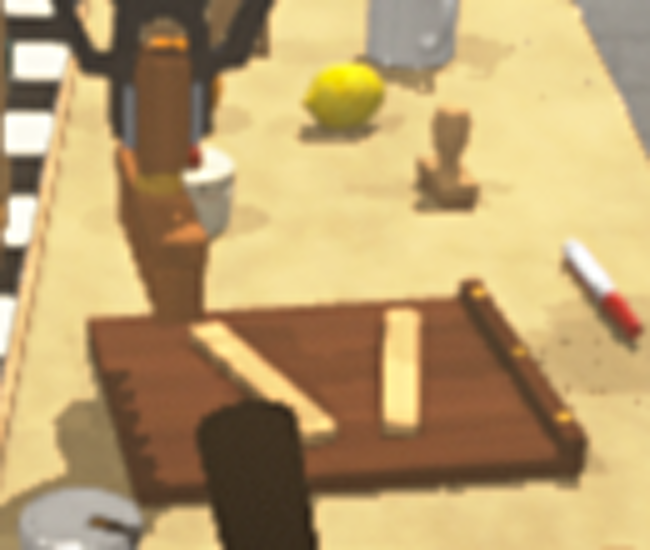

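The rake hangs upright in the jaws beyond the sticks, with its near tine bottom at about (326,184) in the side image. I'll lower it to about 3 mm above the board.

```bash
python3 - <<'E'
from h import *
print(proj('side',[[619,94,94],[619,94,98],[619,94,102]]).round(1))
E
python3 -m jog '[[[0,0,0],[0,0,0.02],-1],[[0,0,0],[0,0,0.02],-1],[[0,0,0],[0,0,0.02],-1],[[0,0,0],[0,0,0.01],-1],[[0,0,0],[0,0,0.005],-1],[[0,0,0],[0,0,0.005],-1],[[0,0,0],[0,0,0],-1],[[0,0,0],[0,0,0],-1]]'
python3 - <<'E'
from h import *
im=shot('side','s3.png')
c=im[120:230,290:420]
cv2.imwrite('pics/s3c.png',cv2.cvtColor(cv2.resize(c,None,fx=5,fy=5,interpolation=cv2.INTER_CUBIC),cv2.COLOR_RGB2BGR))
E
```

```text
[[325.4 185.4]
 [325.4 184.1]
 [325.4 182.8]]
clock: 9.45
eef_pos: [633.7, 21.3, 120.9]
tcp_rot: [3.141, 0.0, 1.754]
contact_force: [-0.1, -0.1, -1.0]
opening: 0.346
grasp_force: 52.5
```

View pics/s3c.png

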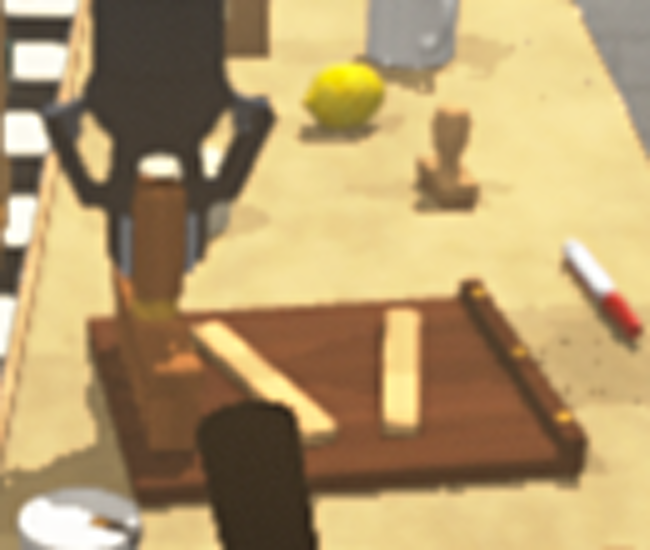

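The tines stand just above the board behind both sticks, so I'll comb.

```bash
python3 -m jog '[[[0,0,0],[0,0,0.0015],-1],[[0,0,0],[0,-0.009,0],-1],[[0,0,0],[0,-0.009,0],-1],[[0,0,0],[0,-0.009,0],-1],[[0,0,0],[0,-0.009,0],-1],[[0,0,0],[0,-0.009,0],-1],[[0,0,0],[0,-0.009,0],-1],[[0,0,0],[0,-0.009,0],-1],[[0,0,0],[0,-0.009,0],-1],[[0,0,0],[0,-0.009,0],-1],[[0,0,0],[0,-0.009,0],-1],[[0,0,0],[0,-0.009,0],-1]]'
python3 -m jog '[[[0,0,0],[0,-0.009,0],-1],[[0,0,0],[0,-0.009,0],-1],[[0,0,0],[0,-0.009,0],-1],[[0,0,0],[0,0,0],-1]]'
python3 - <<'E'
from h import *
im=shot('side','s4.png');shot('top','t4.png')
c=im[120:230,290:420]
cv2.imwrite('pics/s4c.png',cv2.cvtColor(cv2.resize(c,None,fx=5,fy=5,interpolation=cv2.INTER_CUBIC),cv2.COLOR_RGB2BGR))
E
```

```text
clock: 10.7
eef_pos: [535.3, 3.1, 118.8]
tcp_rot: [3.141, 0.0, 1.754]
contact_force: [1.0, 0.1, -0.9]
opening: 0.346
grasp_force: 52.5
clock: 11.1
eef_pos: [507.8, -1.9, 118.6]
tcp_rot: [-3.14, -0.0, 1.754]
contact_force: [0.3, -0.0, -2.8]
opening: 0.343
grasp_force: 52.5
```

View pics/s4c.png

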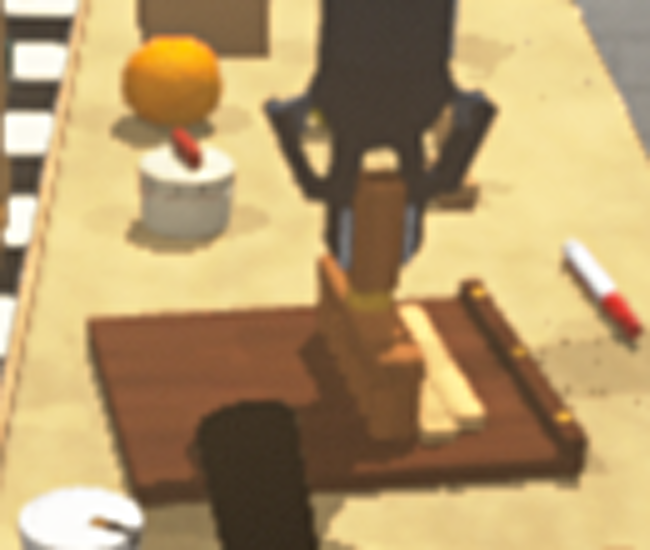

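Both sticks are being gathered ahead of the tines, near (430,400) in the crop. I'll continue, slowing near the lip.

```bash
python3 -m jog '[[[0,0,0],[0,-0.008,0],-1],[[0,0,0],[0,-0.008,0],-1],[[0,0,0],[0,-0.007,0],-1],[[0,0,0],[0,-0.005,0],-1],[[0,0,0],[0,-0.003,0],-1],[[0,0,0],[0,-0.002,0],-1],[[0,0,0],[0,-0.002,0],-1],[[0,0,0],[0,-0.001,0],-1],[[0,0,0],[0,0,0],-1]]'
python3 -m jog '[[[0,0,0],[0,-0.001,0],-1],[[0,0,0],[0,0,0],-1]]'
python3 -m jog '[[[0,0,0],[0,-0.001,0],-1],[[0,0,0],[0,0,0],-1]]'
python3 - <<'E'
from h import *
from meas import *
im=shot('side','s5.png');t=shot('top','t5.png')
c=im[120:230,290:420]; d=t[180:290,270:400]
cv2.imwrite('pics/s5c.png',cv2.cvtColor(np.hstack([cv2.resize(a,None,fx=3,fy=3,interpolation=cv2.INTER_CUBIC) for a in(c,d)]),cv2.COLOR_RGB2BGR))
E
```

```text
clock: 12.1
eef_pos: [474.0, -8.2, 118.8]
tcp_rot: [-3.142, -0.0, 1.754]
contact_force: [-0.3, 0.2, -1.6]
opening: 0.343
grasp_force: 52.6
clock: 12.3
eef_pos: [473.0, -8.4, 118.8]
tcp_rot: [-3.142, 0.0, 1.754]
contact_force: [1.0, -0.3, -0.7]
opening: 0.347
grasp_force: 52.6
clock: 12.5
eef_pos: [471.9, -8.6, 118.8]
tcp_rot: [-3.141, -0.0, 1.754]
contact_force: [-1.0, -0.1, -2.5]
opening: 0.346
grasp_force: 52.6
```

View pics/s5c.png

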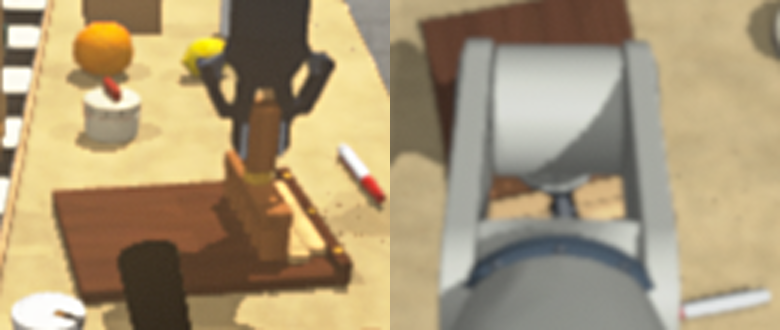

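The sticks lie side by side between the tines and the lip, around (310,220) in the left half. Free play should be about 2–3 mm, so I'll creep on while watching the force.

```bash
for i in 1 ; do python3 -m jog '[[[0,0,0],[0,-0.001,0],-1],[[0,0,0],[0,0,0],-1],[[0,0,0],[0,0,0],-1]]' | grep -E 'eef|contact'; python3 -m jog '[[[0,0,0],[0,-0.001,0],-1],[[0,0,0],[0,0,0],-1],[[0,0,0],[0,0,0],-1]]' | grep -E 'eef|contact'; done; python3 -m jog '[[[0,0,0],[0,-0.001,0],-1],[[0,0,0],[0,0,0],-1],[[0,0,0],[0,0,0],-1]]' | grep -E 'eef|contact'
python3 -c "
from h import *
print([r.sense()['contact_force'].round(1) for _ in range(2)])"
```

```text
eef_pos: [471.7, -8.7, 119.0]
contact_force: [2.9, 0.7, -2.0]
eef_pos: [471.5, -8.7, 119.2]
contact_force: [5.1, 2.9, -1.6]
eef_pos: [471.2, -8.8, 119.5]
contact_force: [6.4, 3.8, -3.4]
[array([ 6.4,  3.8, -3.4]), array([ 6.4,  3.8, -3.4])]
```

The force rose to about 7 N, so the sticks are snug against the lip. I'll back off, lift, and check them.

```bash
python3 -m jog '[[[0,0,0],[0,0.003,0],-1],[[0,0,0],[0,0.005,0],-1],[[0,0,0],[0,0.006,0],-1],[[0,0,0],[0,0,-0.01],-1],[[0,0,0],[0,0,-0.02],-1],[[0,0,0],[0,0,-0.02],-1],[[0,0,0],[0,0,-0.02],-1],[[0,0,0],[0,0,-0.02],-1],[[0,0,0],[0,0,0],-1]]'
python3 -m jog '[[[0,0,0],[0.027,0,0],-1],[[0,0,0],[0.027,0,0],-1],[[0,0,0],[0.027,0,0],-1],[[0,0,0],[0.027,0,0],-1],[[0,0,0],[0.027,0,0],-1],[[0,0,0],[0.027,0,0],-1],[[0,0,0],[0.027,0,0],-1],[[0,0,0],[0.027,0,0],-1],[[0,0,0],[0.027,0,0],-1],[[0,0,0],[0.027,0,0],-1],[[0,0,0],[0.027,0,0],-1],[[0,0,0],[0.023,0,0],-1]]'
python3 - <<'E'
from meas import *
np.set_printoptions(suppress=True,precision=3)
t=shot('top','t6.png')
cv2.imwrite('pics/t6c.png',cv2.cvtColor(cv2.resize(t[165:300,185:375],None,fx=4,fy=4,interpolation=cv2.INTER_CUBIC),cv2.COLOR_RGB2BGR))
for c in rects(t,(12,50,150),(30,180,255),(295,210,358,262),60):
    s=rect_w(c,25); d=s[:2]-[530,-2]; a=.183
    print(s,'board',d@[np.cos(a),np.sin(a)],d@[-np.sin(a),np.cos(a)],s[4]-a)
E
```

```text
clock: 14.4
eef_pos: [484.3, -6.7, 211.6]
tcp_rot: [3.137, 0.001, 1.754]
contact_force: [0.8, -0.0, -1.0]
opening: 0.35
grasp_force: 53.0
clock: 15.6
eef_pos: [423.8, 309.0, 208.0]
tcp_rot: [-3.14, 0.001, 1.754]
contact_force: [-0.5, 0.6, -2.1]
opening: 0.343
grasp_force: 52.9
[408.285 -71.392  76.754  17.222  -0.009] board -132.31068617472573 -46.08321429832466 -0.19235817
[432.179 -15.864 164.954  53.412   0.19 ] board -98.71086500548313 4.1695289417801344 0.006824583
```

View pics/t6c.png

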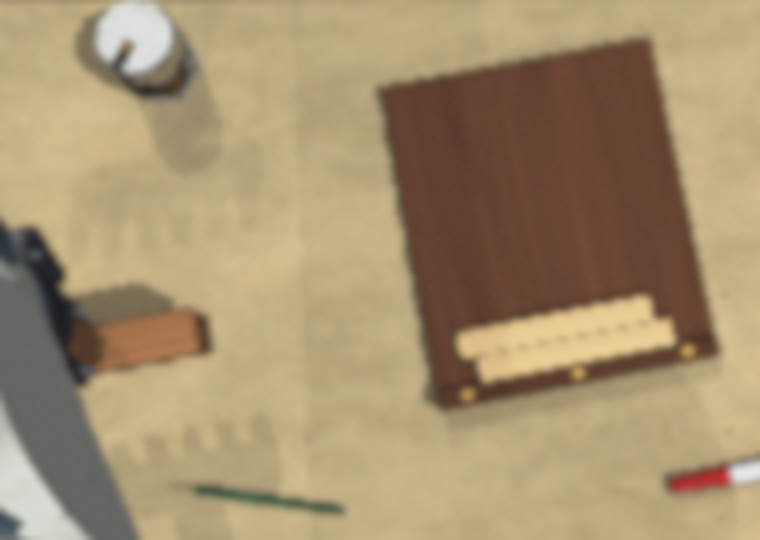

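Both sticks lie flat and parallel against the lip, at crop (555,325) and (575,350). Their offset along the rows is about ±9 mm. Now I'll set the rake down.

```bash
python3 -m jog '[[[0,0,0],[0,0,0],-1],[[0,0,0],[0,0,0.02],-1],[[0,0,0],[0,0,0.02],-1],[[0,0,0],[0,0,0.02],-1],[[0,0,0],[0,0,0.02],-1],[[0,0,0],[0,0,0.015],-1],[[0,0,0],[0,0,0.006],-1],[[0,0,0],[0,0,0],-1],[[0,0,0],[0,0,0],-1],[[0,0,0],[0,0,0],-1]]'
python3 -m jog '[[[0,0,0],[0,0,0.002],-1],[[0,0,0],[0,0,0],-1],[[0,0,0],[0,0,0],-1]]' | grep -E 'eef|contact'
python3 -m jog '[[[0,0,0],[0,0,0.002],-1],[[0,0,0],[0,0,0],-1],[[0,0,0],[0,0,0],-1]]' | grep -E 'eef|contact'
```

```text
clock: 16.65
eef_pos: [425.1, 308.2, 108.6]
tcp_rot: [3.14, -0.001, 1.754]
contact_force: [-0.5, 0.3, -0.8]
opening: 0.347
grasp_force: 52.9
eef_pos: [424.7, 308.1, 106.0]
contact_force: [-0.5, 0.3, -0.8]
eef_pos: [424.6, 308.1, 103.7]
contact_force: [0.1, -0.3, -2.1]
```

```bash
python3 -m jog '[[[0,0,0],[0,0,0.0015],-1],[[0,0,0],[0,0,0],-1],[[0,0,0],[0,0,0],-1]]' | grep -E 'eef|contact'
python3 -m jog '[[[0,0,0],[0,0,0.001],-1],[[0,0,0],[0,0,0],-1],[[0,0,0],[0,0,0],-1]]' | grep -E 'eef|contact'
python3 -m jog '[[[0,0,0],[0,0,0.001],-1],[[0,0,0],[0,0,0],-1],[[0,0,0],[0,0,0],-1]]' | grep -E 'eef|contact'
```

```text
eef_pos: [424.6, 308.0, 102.2]
contact_force: [0.5, -0.7, -1.9]
eef_pos: [424.8, 308.0, 101.6]
contact_force: [-0.1, -2.8, 4.2]
eef_pos: [424.9, 308.0, 101.5]
contact_force: [-3.7, -5.0, 18.1]
```

```bash
python3 -m jog '[[[0,0,0],[0,0,-0.001],-1],[[0,0,0],[0,0,0],-0.2],[[0,0,0],[0,0,0],0],[[0,0,0],[0,0,0],0.4],[[0,0,0],[0,0,0],0.8],[[0,0,0],[0,0,0],0.8],[[0,0,0],[0,0,0],0.8],[[0,0,0],[0,0,0],0.8]]'
python3 -m jog '[[[0,0,0],[0,0,-0.01],0.8],[[0,0,0],[0,0,-0.02],0.8],[[0,0,0],[0,0,-0.02],0.8],[[0,0,0],[0,0,-0.025],0.8],[[0,0,0],[0,0,-0.025],0.8],[[0,0,0],[0,0,-0.025],0.8],[[0,0,0],[0,0,-0.025],0.8],[[0,0,0],[0,0,0],0.8],[[0,0,0],[0,0,0],0.8],[[0,0,0],[0,0,0],0.8]]'
python3 - <<'E'
from h import *
a=shot('side','s7.png')[150:290,290:470]; b=shot('top','t7.png')[165:305,185:365]
cv2.imwrite('pics/f7.png',cv2.cvtColor(np.hstack([cv2.resize(c,None,fx=2.2,fy=2.2,interpolation=cv2.INTER_CUBIC) for c in(a,b)]),cv2.COLOR_RGB2BGR))
E
```

```text
clock: 18.95
eef_pos: [424.6, 308.1, 101.2]
tcp_rot: [-3.142, -0.0, 1.754]
contact_force: [0.4, -0.1, 0.5]
opening: 0.9
grasp_force: 0.0
clock: 19.95
eef_pos: [424.1, 307.7, 250.7]
tcp_rot: [-3.141, 0.001, 1.754]
contact_force: [-0.2, 0.3, -0.2]
opening: 0.902
grasp_force: 0.0
```

View pics/f7.png

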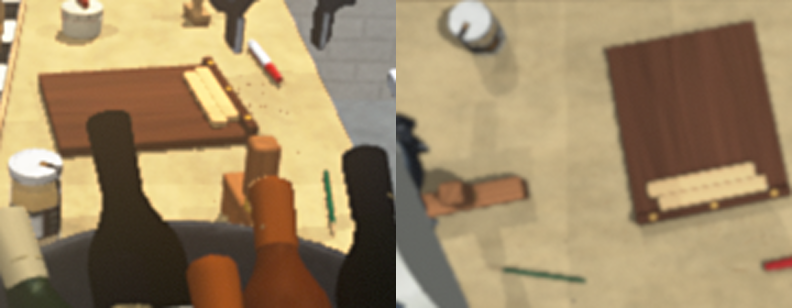

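The rake stands upright on its own at (262,165) on the left and (475,195) on the right. The sticks are still snug at the lip, and the gripper is clear, so I'll hand in.

```bash
python3 -c "
from rig import r
print(r.sign_off())"
```

```text
the job is handed in; nothing more can be done
None
```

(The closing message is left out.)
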